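# Turn a leaf of the menu planner

### The job

A spice tin stands on the page of the open menu planner where its wider leaf has to go: push the tin off the planner so that it stands on the bare worktop, then turn the wider leaf over the wire spine until it lies flat on that other side. Only push with the fingers: do not lift or carry anything, keep the tin from tipping over, leave the narrower leaf as it is, and leave the other things standing where they are.

Things in the scene. Friction and masses are not known exactly. Their poses are not given: they have to be found in the camera images.
- planner: the menu planner: a flat wooden board lying fixed on the worktop, 180 mm along its x, 236 mm along its y, 6 mm thick, with a wire spine along its x axis through the middle (loops up to 18 mm above the worktop). Origin: centre of the underside; z up. Its two stiff leaves are hinged side by side on the spine, over the -y half; the +y half is the side to turn to. The board does not move.
- spine_mid (a point): point on the hinge axis of the wider leaf, halfway along that leaf, 9 mm above the worktop; 35 mm from the planner's origin toward its -x. The hinge axis runs along the planner's x.
- wide_leaf (a joint): angle of the wider leaf (rad): 0 = flat on the planner's -y half, 1.57 = upright, 3.14 = flat on the +y half (end stop). It starts partly raised. The hinge is stiff (0.07 N m): the leaf stays at whatever angle it is left.
- wide_leaf_tab (a point): outer end of the wider leaf's tab, mid thickness, 114 mm from the hinge axis. The leaf is wood, 100 mm wide along the spine, 4 mm thick, reaching from 4 to 100 mm from the hinge axis; the tab at the middle of its free edge is 34 mm wide and reaches on to 114 mm.
- narrow_leaf (a joint): angle of the narrower leaf (rad), measured as for the wider leaf; it also starts partly raised and stays there.
- narrow_leaf_tab (a point): outer end of the narrower leaf's tab, 114 mm from the hinge axis. The leaf is 56 mm wide along the spine, otherwise like the wider one; its middle lies 54 mm from the planner's origin toward +x, leaving an 11 mm gap between the two leaves.
- tin: low round spice tin, white with a tan lid, 62 mm across, 35 mm high, standing upright and loose on the +y half of the planner, in the wider leaf's way. Origin: centre of its underside, z up.
- salt: salt shaker with a metal top, 44 mm across, 90 mm high, just beyond the planner's +x end; origin at the centre of its underside. Bystander.
- garlic_bulb: bulb of garlic, 56 mm across and high, just beyond the planner's +x end; origin at the centre of its underside. Bystander.
- tall_spice: spice jar with a black cap, 41 mm across, 105 mm high, near the front edge of the worktop, in front of the sink; origin at the centre of its underside. Bystander.
Not all that is in view belongs to the job. Leave any purple look-alike of the tin alone.

How it is judged:
On the way, in this order (a step that is already met when the one before it is completed fails the run):
1. the tin stands upright on the bare worktop, off the planner (height (world z) of tin between -0.003 and 0.003 m and angle between tin's own z axis and vertical below 0.05 rad), for 0.2 s.
2. the wider leaf lies flat on the other side (value of joint wide_leaf above 3.06 rad), for 0.2 s.
At the end, for the whole second after the job is handed in: the wider leaf lies flat on the +y side within about 5 degrees (joint above 3.06), the tin stands upright and still on the worktop clear of the planner, the narrower leaf's tab is within 20 mm and every bystander within 30 mm of where it was, upright (all of step 1 and value of joint wide_leaf above 3.06 rad and linear speed of tin below 0.02 m/s and distance of narrow_leaf_tab from where it was at the start of the episode below 0.02 m and distance of each of salt, garlic_bulb, tall_spice from where it was at the start of the episode below 0.03 m and angle between each of salt, garlic_bulb, tall_spice's own z axis and vertical below 0.3 rad); the robot touches nothing.
It fails at once if the tin is lifted (height (world z) of tin above 0.02 m).
It fails at once if the tin is tipped over (angle between tin's own z axis and vertical above 0.7 rad).
It fails at once if the narrower leaf is turned (tab moved 20 mm) (distance of narrow_leaf_tab from where it was at the start of the episode above 0.02 m).
It fails at once if a bystander is moved 30 mm or tipped (distance of any of salt, garlic_bulb, tall_spice from where it was at the start of the episode above 0.03 m or angle between any of salt, garlic_bulb, tall_spice's own z axis and vertical above 0.3 rad).
It also fails if it takes over 48 s, if anything falls off the work surface, if the arm or the gripper's body presses on something with over 40 N, if the wrist force passes 120 N, or if a joint passes its speed limit or range.

### The arm

A 7-joint arm with a two-finger parallel gripper is mounted at the origin on a cart in front of the work surface, level with it; the furniture and walls round the work are solid. World frame = base frame: x ahead of the robot, y to its left, z up, the work surface at z = 0. Lengths are in m, angles in rad, forces in N, time in s.
With the tool pointing down it reaches from about 0.4 to 0.85 m from the base axis. Payload 4.5 kg.
Tool frame: the origin (TCP) lies between the finger pads; the fingertips stand 11 mm ahead of it and the grasp point (between the pads) lies 8 mm behind it (r.nose_length is the distance from the TCP to the fingertips, in m); z points along the fingers, y is the line along which they close (so a half turn about z gives the same grasp; the last joint's range is limited). The gripper opens to 88 mm and grips with 3 to 60 N. Pads are 18 mm wide; open, the fingers measure 123 mm over their backs; the gripper's body (75 mm by 187 mm) begins 45 mm behind the grasp point.
Start: joints at [1.173, 0.689, -0.195, 1.565, 0.157, 0.902, -0.215], TCP at [0.262, -0.568, 0.25] pointing down, gripper open.
Joint ranges: [-3.01, 3.01], [-0.46, 2.08], [-1.47, 1.51], [0.13, 2.56], [-1, 4.14], [0.04, 2.09], [-2.66, 2.66]. Speed limits (rad/s): [2.57, 2.57, 3.14, 3.14, 3.14, 3.14, 3.14].

### API

Orientations are given as a unit quaternion [x, y, z, w].
In Python, from plant import get_state, snapshot, camera_model, r gives the robot as it stands.
- The arm moves only by the shell command python3 -m inch 'ROWS' [FORCE]. ROWS is text: rows parted by semicolons, each of 7 numbers parted by spaces: the opening, from -1 (shut) to 1 (fully open), then the shift along the tool's x, y, z in m, then the turn, a rotation vector about the tool's x, y, z in rad. A call has 1 to 20 rows; each row shifts and turns the commanded pose from where the row before left it, along the tool's axes as they then stand; what a row does not reach is not made up. A row lasts 1/12 s, in which the tool goes at most 41.7 mm and 7.16 degrees, less where a joint would pass 70% of its speed; a pose out of reach is approached as far as the arm can. A call is refused whole if a number of a shift passes 0.0417 or a number of a turn 0.125, either way. A call with a gripper value outside its range is refused whole. The fingers move at their own pace and stop on an object; FORCE is the grip in N (left out, the last holds). Time passes only in rows, so rows that do not move let the fingers close. It gives the time, the measured TCP pose, the force, the opening and the grip force at its end, in the units of the state.
- get_state(): the state, without advancing time (a new reading comes with each control period).
- snapshot(name): name is "side" or "top"; returns (picture, depth): 384x512x3 uint8, red, green, blue; 384x512 float32, m along the optical axis (not along the pixel's ray), 0 where there is no reading.
- camera_model(name): a dict with "intrinsics" (3x3 intrinsics, pixels), "dist" ([k1, k2, p1, p2, k3] as OpenCV has them; the pictures are not rectified), "view" (4x4, takes a point from world to camera coordinates). Camera axes: x right, y down, z forward; pixel columns grow to the right and rows downward; lengths in m; the calibration is good to about 2 mm. A picture is of the moment at which its call begins. camera_model takes no time and is no camera call.
- r.finish_job(): hands the job in; it is judged then, once.
The state is a dict: "clock": time; "q": joint angles; "qd": joint speeds; "joint_torque": joint torques, N m; "tool_pos": TCP position; "eef_rot": TCP orientation; "contact_force": force on the tool from outside, world axes, zero at the start; "moment": the same for the moment, N m; "opening": opening from 0.0 (shut) to 1.0 (fully open); "finger_force": force on a finger pad.
Only numpy, scipy, OpenCV 4.12 (cv2) and the standard library are available. Lean on these libraries where they do the work, as an engineer would, in place of code of your own. Each camera call takes 0.05 s, during which the arm holds its last target. There are 200 camera calls.

## Working session

There is one attempt and no reset: what is moved stays moved. The work goes in short steps, Python scripts to look and compute and a shell command to move; the robot and the scene stay as the last step left them, time stands still between calls to the robot, and variables do not carry over. Pictures are saved under pics/ and viewed, at most 10 in all, crops included, and the job is handed in when it is done.

```bash
mkdir -p pics; ls; python3 - <<'E'
from plant import *
import cv2,numpy as np
for n in("side","top"):
    p,d=snapshot(n); cv2.imwrite(f"pics/{n}0.png",p[:,:,::-1]); np.savez(f"pics/{n}0.npz",p=p,d=d)
    c=camera_model(n); print(n,c["intrinsics"],c["dist"],np.round(c["view"],4))
s=get_state();print(s["clock"],s["tool_pos"],s["eef_rot"])
E
```

```text
pics
side [[370.79907555   0.         253.79433886]
 [  0.         370.79907555 191.41226888]
 [  0.           0.           1.        ]] [-0.01391956  0.          0.          0.          0.        ] [[ 0.9856 -0.1668  0.0261 -0.5476]
 [-0.067  -0.5285 -0.8463  0.127 ]
 [ 0.155   0.8324 -0.5321  0.8082]
 [ 0.      0.      0.      1.    ]]
top [[416.76126808   0.         252.93425793]
 [  0.         416.76126808 190.33393177]
 [  0.           0.           1.        ]] [-0.02498297  0.          0.          0.          0.        ] [[-0.0135 -0.9998 -0.0112  0.0962]
 [-0.9981  0.0142 -0.0594  0.5396]
 [ 0.0595  0.0104 -0.9982  1.2027]
 [ 0.      0.      0.      1.    ]]
0.1 [ 0.26131422 -0.56715888  0.24899353] [ 9.76772305e-01  2.14278338e-01 -2.25522917e-04 -7.79038265e-04]
```

View pics/side0.png

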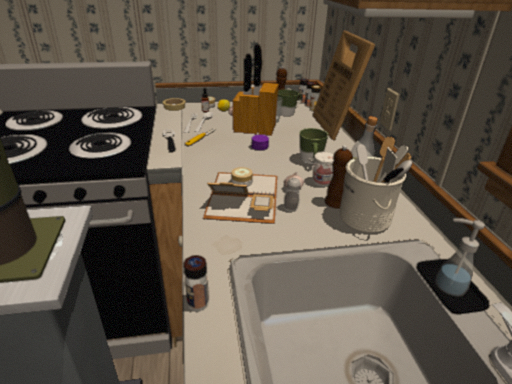

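View pics/top0.png

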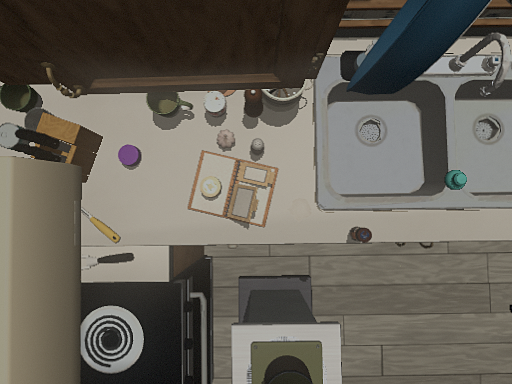

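The side view shows the planner at (243,196), the tin at (242,176) and the purple look-alike at (260,142). The top view shows the planner at (233,188), the tin (white, tan lid) at (211,187) on its left half, the leaves on the right half with the wide one at (243,203), the garlic at (226,138), the salt at (257,146) and the purple look-alike at (129,155). The tin that fits is the white one with the tan lid, standing on the planner. I'll enlarge to confirm.

```bash
python3 - <<'E'
import cv2,numpy as np
a=cv2.imread("pics/top0.png")[125:240,175:295]; b=cv2.imread("pics/side0.png")[155:230,195:315]
cv2.imwrite("pics/crop0.png",np.hstack([cv2.resize(a,None,fx=3.3,fy=3.3,interpolation=2),cv2.copyMakeBorder(cv2.resize(b,None,fx=3.3,fy=3.3,interpolation=2),0,int(115*3.3+.5)-int(75*3.3+.5),0,0,0)]))
E
```

```text
(no output)
```

View pics/crop0.png

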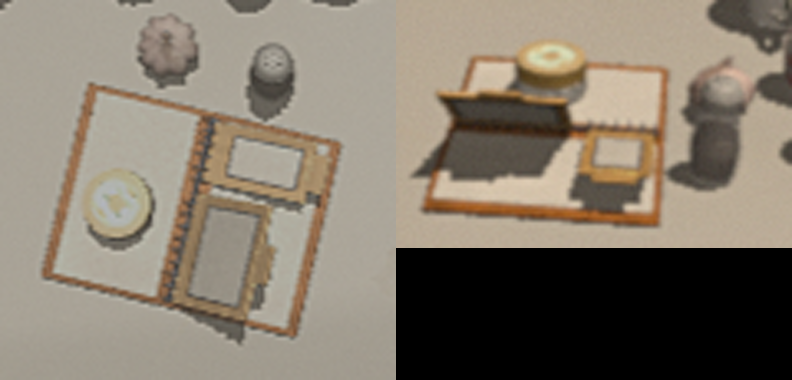

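The crop confirms it. The tan-lid tin is on the +y half, at top-view pixel (211,187). The board's corners are at about (203,150), (278,168), (264,226) and (188,209). The wide leaf is raised, with its tab at top (256,201), and the narrow leaf is slightly raised. Now the measurements.

```bash
cat >h.py <<'E'
import cv2,numpy as np
from plant import *
def ray(n,uv):
    c=camera_model(n);V=np.array(c["view"]);K=np.array(c["intrinsics"])
    u=cv2.undistortPoints(np.array([[uv]],float),K,np.array(c["dist"],float))[0,0]
    R=V[:3,:3];o=-R.T@V[:3,3];d=R.T@np.array([u[0],u[1],1]);return o,d
def onz(n,uv,z):
    o,d=ray(n,uv);return o+d*(z-o[2])/d[2]
def dep(n,uv,z):
    o,d=ray(n,uv);return o+d*z
def two(a,b):
    o1,d1=ray("top",a);o2,d2=ray("side",b)
    t=np.linalg.lstsq(np.c_[d1,-d2],o2-o1,rcond=None)[0];p,q=o1+d1*t[0],o2+d2*t[1];return (p+q)/2,np.linalg.norm(p-q)
E
python3 - <<'E'
from h import *
np.set_printoptions(precision=4,suppress=True)
T=np.load("pics/top0.npz");S=np.load("pics/side0.npz")
hsv=cv2.cvtColor(T["p"],cv2.COLOR_RGB2HSV);m=cv2.inRange(hsv,(3,110,60),(18,255,255));m[:140]=0;m[235:]=0;m[:,:180]=0;m[:,290:]=0
pts=cv2.findNonZero(m);box=cv2.boxPoints(cv2.minAreaRect(pts));print(box)
P=np.array([onz("top",b,.006) for b in box]);print(P)
print("c",P.mean(0),[np.linalg.norm(P[i]-P[i-1]) for i in range(4)])
for n,D,r0 in(("top",T,(170,210,190,232)),("side",S,(160,187,228,258))):
    h=cv2.cvtColor(D["p"],cv2.COLOR_RGB2HSV);m=cv2.inRange(h,(18,50,110),(32,200,255));k=np.zeros_like(m);k[r0[0]:r0[1],r0[2]:r0[3]]=255;m&=k
    nn,l,st,ce=cv2.connectedComponentsWithStats(m);i=1+np.argmax(st[1:,4]);c=max(cv2.findContours((l==i).astype(np.uint8),0,1)[0],key=len);e=cv2.fitEllipse(c);print(n,st[i],e,onz(n,e[0],.041))
def w(n,D,u,v): return dep(n,(u,v),D["d"][v,u])
for u,v in((210,186),(211,188),(256,201),(255,201),(243,203),(232,207),(250,205),(270,180),(256,175),(242,172),(226,138),(257,146),(220,170),(230,240)):print(u,v,w("top",T,u,v))
print(two((210.8,186.5),(241.6,171.8)),two((256.2,200.8),(227,184)))
E
```

```text
[[187.5282 207.9503]
 [201.6287 149.6682]
 [277.8602 168.1113]
 [263.7596 226.3935]]
[[0.4921 0.2825 0.006 ]
 [0.6648 0.2397 0.006 ]
 [0.6063 0.0141 0.006 ]
 [0.435  0.0584 0.006 ]]
c [0.5496 0.1487 0.006 ] [np.float64(0.23121035544482138), np.float64(0.17785700140892732), np.float64(0.2330492929560972), np.float64(0.17693675179055876)]
top [200 176  21  21 150] ((209.99551391601562, 186.26300048828125), (19.69109344482422, 20.512638092041016), 54.12600326538086) [0.5529 0.2116 0.041 ]
side [230 166  25  16 196] ((242.50436401367188, 172.7327423095703), (13.570891380310059, 21.49825668334961), 103.41362762451172) [0.5567 0.2033 0.041 ]
210 186 [0.5538 0.2119 0.0378]
211 188 [0.5478 0.2087 0.0416]
256 201 [0.5072 0.0799 0.0848]
255 201 [0.5072 0.0826 0.0866]
243 203 [0.503  0.1168 0.0565]
232 207 [0.4927 0.1498 0.0276]
250 205 [0.4967 0.0968 0.0737]
270 180 [0.5687 0.0389 0.0371]
256 175 [0.5852 0.0791 0.022 ]
242 172 [0.5958 0.1202 0.0108]
226 138 [0.691  0.1638 0.0471]
257 146 [0.6587 0.075  0.0931]
220 170 [0.6027 0.1851 0.0105]
230 240 [0.3962 0.1584 0.0007]
(array([0.5536, 0.2091, 0.0409]), np.float64(0.002829047961703904)) (array([0.5041, 0.0796, 0.0821]), np.float64(0.007536170943276526))
```

```bash
python3 -m inch '-1 .0282 -.0275 0 0 0 0;-1 .0282 -.0275 0 0 0 0;-1 .0282 -.0275 0 0 0 0;-1 .0282 -.0275 0 0 0 0;-1 .0282 -.0275 0 0 0 0;-1 .0282 -.0275 0 0 0 0;-1 .0282 -.0275 0 0 0 0;-1 .0282 -.0275 0 0 0 0;-1 .0282 -.0275 0 0 0 0;-1 .0282 -.0275 0 0 0 0;-1 .0282 -.0275 0 0 0 0;-1 .0282 -.0275 0 0 0 0;-1 .0282 -.0275 0 0 0 0;-1 .0282 -.0275 0 0 0 0;-1 .0282 -.0275 0 0 0 0;-1 .0282 -.0275 0 0 0 0;-1 .0282 -.0275 0 0 0 0;-1 .0282 -.0275 0 0 0 0;-1 .0282 -.0275 0 0 0 0;-1 .0282 -.0275 0 0 0 0' 20
python3 -m inch '-1 0 0 0 0 0 -.11;-1 0 0 0 0 0 -.11;-1 0 0 0 0 0 -.11;-1 0 0 0 0 0 -.11;-1 0 0 0 0 0 -.11;-1 0 0 0 0 0 -.11;-1 0 0 0 0 0 -.11;-1 0 0 0 0 0 -.122;-1 0 0 0 0 0 0;-1 0 0 0 0 0 0'
cat >>h.py <<'E'
def pl():
    from scipy.spatial.transform import Rotation as Ro
    s=get_state();ex=np.array([.970,-.245]);ey=np.array([.245,.970]);p=s["tool_pos"];d=p[:2]-[.5496,.1487]
    R=Ro.from_quat(s["eef_rot"]).as_matrix()
    print("t",round(s["clock"],2),"pl xy tipz",np.round([d@ex,d@ey,p[2]-.011],4),"toolx ang vs ey",round(np.arctan2(R[1,0],R[0,0])-1.3235,3),"z",np.round(R[:,2],3),"F",np.round(s["contact_force"],1),"open",s["opening"])
E
python3 -c "
from h import *
pl();print(get_state()['q'])"
```

```text
clock: 1.77
tool_pos: [0.5437, 0.1699, 0.2494]
eef_rot: [0.977, 0.214, -0.0, 0.0]
contact_force: [-0.6, -0.2, 0.5]
opening: 0.009
finger_force: 0.0
clock: 2.6
tool_pos: [0.5435, 0.1677, 0.2494]
eef_rot: [0.79, 0.613, -0.0, -0.0]
contact_force: [-0.6, 0.1, 0.8]
opening: 0.002
finger_force: 0.0
t 2.6 pl xy tipz [-0.0106  0.0169  0.2384] toolx ang vs ey -0.003 z [-0.001 -0.    -1.   ] F [-0.6  0.1  0.8] open 0.001539637535712051
[-0.15952788  0.63022055 -0.3709527   1.73309966  0.29217976  0.83375275
 -0.9141433 ]
```

```bash
python3 -m inch '-1 -.004 0 .03 0 0 0;-1 0 0 .03 0 0 0;-1 0 0 .03 0 0 0;-1 0 0 .03 0 0 0;-1 0 0 .03 0 0 0;-1 0 0 .03 0 0 0;-1 0 0 .02 0 0 0;-1 0 0 .01 0 0 0;-1 0 0 .004 0 0 0;-1 0 0 0 0 0 0'
python3 - <<'E'
from h import *
pl()
for n in("top","side"):
    p,d=snapshot(n);cv2.imwrite(f"pics/{n}1.png",p[:,:,::-1])
b=cv2.imread("pics/side1.png")[120:240,175:335];cv2.imwrite("pics/c1.png",cv2.resize(b,None,fx=4,fy=4,interpolation=2))
E
```

```text
clock: 3.43
tool_pos: [0.5426, 0.1641, 0.0354]
eef_rot: [0.789, 0.614, -0.0, 0.0]
contact_force: [0.3, 0.7, -0.4]
opening: 0.006
finger_force: 0.0
t 3.43 pl xy tipz [-0.0106  0.0132  0.0244] toolx ang vs ey -0.001 z [-0.    -0.001 -1.   ] F [ 0.3  0.7 -0.4] open 0.005963457262268216
```

View pics/c1.png

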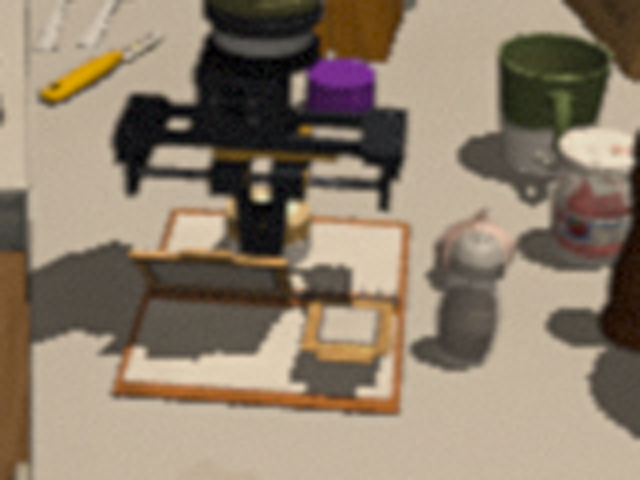

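The closed fingers stand just behind the tin (crop (262,225)), clear of the leaf and the spine. Now I push along the planner's +y.

```bash
python3 -m inch '-1 .005 0 0 0 0 0;-1 .005 0 0 0 0 0;-1 .005 0 .002 0 0 0;-1 .005 0 .003 0 0 0;-1 .005 0 .003 0 0 0;-1 .005 0 .003 0 0 0;-1 .006 0 0 0 0 0;-1 .006 0 0 0 0 0;-1 .006 0 0 0 0 0;-1 .006 0 0 0 0 0;-1 .006 0 0 0 0 0;-1 0 0 0 0 0 0'
python3 - <<'E'
from h import *
pl()
p,d=snapshot("side");cv2.imwrite("pics/c2.png",cv2.resize(p[120:240,175:335,::-1],None,fx=4,fy=4,interpolation=2))
E
```

```text
clock: 4.53
tool_pos: [0.5577, 0.2245, 0.0249]
eef_rot: [0.788, 0.615, 0.001, -0.001]
contact_force: [0.6, 0.1, 0.4]
opening: 0.006
finger_force: 0.0
t 4.53 pl xy tipz [-0.0107  0.0755  0.0139] toolx ang vs ey 0.002 z [ 0.001  0.002 -1.   ] F [0.6 0.1 0.4] open 0.006092622518838706
```

View pics/c2.png

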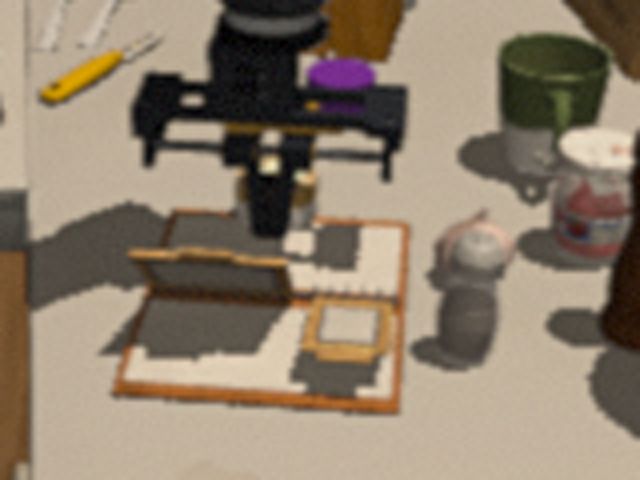

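The tin, at crop (275,205), is upright and centred on the fingers. I carry on over the board's edge.

```bash
python3 -m inch '-1 .004 0 0 0 0 0;-1 .004 0 0 0 0 0;-1 .004 0 0 0 0 0;-1 .004 0 0 0 0 0;-1 .004 0 0 0 0 0;-1 .004 0 0 0 0 0;-1 .004 0 0 0 0 0;-1 .004 0 0 0 0 0;-1 .004 0 0 0 0 0;-1 .004 0 0 0 0 0;-1 .004 0 0 0 0 0;-1 .004 0 0 0 0 0;-1 .004 0 0 0 0 0;-1 .004 0 0 0 0 0;-1 .003 0 0 0 0 0;-1 0 0 0 0 0 0;-1 0 0 0 0 0 0'
python3 -m inch '-1 -.01 0 0 0 0 0;-1 -.02 0 0 0 0 0;-1 -.02 0 -.02 0 0 0;-1 -.02 -.004 -.035 0 0 0;-1 -.02 -.004 -.035 0 0 0;-1 -.025 -.004 -.03 0 0 0;-1 -.035 -.004 -.02 0 0 0;-1 -.04 -.004 0 0 0 0;-1 -.04 -.004 0 0 0 0;-1 0 0 0 0 0 0'
python3 - <<'E'
from h import *
np.set_printoptions(precision=4,suppress=True)
pl()
O=np.array([.5496,.1487])
for n,r0 in(("top",(160,215,140,200)),("side",(130,187,200,290))):
    p,d=snapshot(n);cv2.imwrite(f"pics/{n}3.png",p[:,:,::-1]);np.savez(f"pics/{n}3.npz",p=p,d=d)
    h=cv2.cvtColor(p,cv2.COLOR_RGB2HSV);m=cv2.inRange(h,(18,50,110),(32,200,255));k=np.zeros_like(m);k[r0[0]:r0[1],r0[2]:r0[3]]=255;m&=k
    nn,l,st,ce=cv2.connectedComponentsWithStats(m);i=1+np.argmax(st[1:,4]);q=onz(n,ce[i],.035);dd=q[:2]-O;print(n,st[i],ce[i],q,dd@[.970,-.245],dd@[.245,.970],dep(n,ce[i],d[int(ce[i][1]),int(ce[i][0])])[2])
a=cv2.imread("pics/top3.png")[115:245,140:300];b=cv2.imread("pics/side3.png")[115:245,175:335]
cv2.imwrite("pics/c3.png",np.hstack([cv2.resize(x,None,fx=2.5,fy=2.5,interpolation=2) for x in(a,b)]))
E
```

```text
clock: 6.0
tool_pos: [0.5718, 0.2798, 0.0248]
eef_rot: [0.789, 0.615, 0.0, -0.0]
contact_force: [1.2, -0.1, -0.1]
opening: 0.003
finger_force: 0.0
clock: 6.83
tool_pos: [0.4877, 0.0511, 0.1647]
eef_rot: [0.792, 0.61, -0.005, 0.002]
contact_force: [-1.1, -1.5, -0.9]
opening: 0.008
finger_force: 0.0
t 6.83 pl xy tipz [-0.0361 -0.1098  0.1537] toolx ang vs ey -0.011 z [-0.006 -0.01  -1.   ] F [-1.1 -1.5 -0.9] open 0.0075208158751640854
top [164 167  21  21 145] [173.731  177.6759] [0.5797 0.3173 0.035 ] -0.012094035456081492 0.170906469563212 0.02945331989198352
side [234 147  25  19 183] [246.4645 157.2951] [0.584 0.308 0.035] -0.005668484205790355 0.16295530286218332 0.03200625456567263
```

View pics/c3.png

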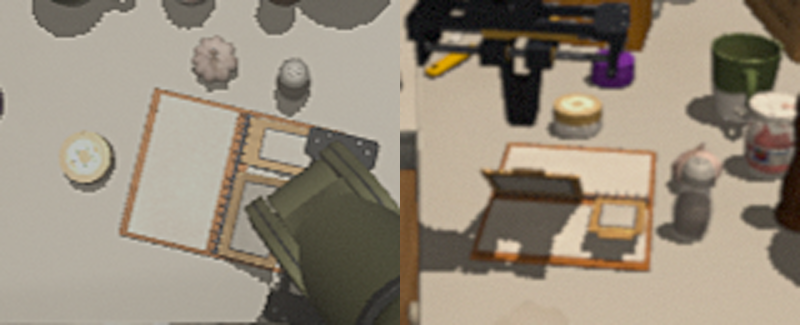

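The tin stands upright on the bare worktop (top crop (87,157)), about 18 mm clear of the board. The bystanders and the narrow leaf look unchanged. Next I lower the fingers outside the wide leaf and swing it up.

```bash
python3 -m inch '-1 0 0 .025 0 0 -.011;-1 0 0 .025 0 0 0;-1 0 0 .025 0 0 0;-1 0 0 .02 0 0 0;-1 0 0 .004 0 0 0;-1 0 0 0 0 0 0;-1 .008 0 -.003 0 0 0;-1 .008 0 -.003 0 0 0;-1 .008 0 -.003 0 0 0;-1 .008 0 -.003 0 0 0;-1 .008 0 -.003 0 0 0;-1 .008 0 -.003 0 0 0;-1 0 0 0 0 0 0'
python3 - <<'E'
from h import *
pl()
p,d=snapshot("side");cv2.imwrite("pics/c4.png",cv2.resize(p[115:245,175:335,::-1],None,fx=4,fy=4,interpolation=2))
E
```

```text
clock: 8.02
tool_pos: [0.5048, 0.1124, 0.0848]
eef_rot: [0.785, 0.62, 0.002, -0.0]
contact_force: [-0.2, 0.5, -0.5]
opening: 0.003
finger_force: 0.0
t 8.02 pl xy tipz [-0.0345 -0.0462  0.0738] toolx ang vs ey 0.014 z [ 0.003  0.004 -1.   ] F [-0.2  0.5 -0.5] open 0.002785057586450036
```

View pics/c4.png

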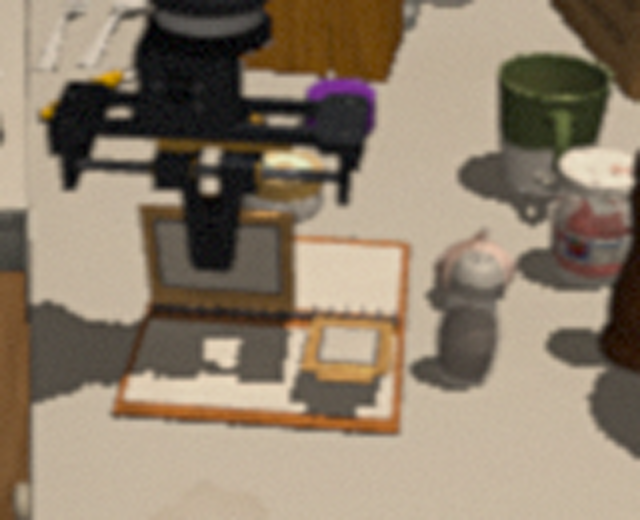

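The wide leaf follows the fingers (crop (215,255)) and is about 65° up, and the narrow leaf has not moved. I continue over the top and down the arc.

```bash
python3 -m inch '-1 .007 0 -.004 0 0 0;-1 .007 0 -.004 0 0 0;-1 .007 0 -.004 0 0 0;-1 .007 0 -.004 0 0 0;-1 .007 0 -.004 0 0 0;-1 .0097 0 .0015 0 0 0;-1 .0097 0 .0015 0 0 0;-1 .0097 0 .0015 0 0 0;-1 .0087 0 .0047 0 0 0;-1 .0087 0 .0047 0 0 0;-1 .0087 0 .0047 0 0 0;-1 .0065 0 .0074 0 0 0;-1 .0065 0 .0074 0 0 0;-1 .0065 0 .0074 0 0 0;-1 .0027 0 .0069 0 0 0;-1 .0027 0 .0069 0 0 0;-1 .0027 0 .0069 0 0 0;-1 .0027 0 .0069 0 0 0;-1 0 0 0 0 0 0'
python3 -c "
from h import *
pl()"
```

```text
clock: 9.65
tool_pos: [0.5309, 0.2262, 0.0338]
eef_rot: [0.785, 0.619, -0.001, -0.0]
contact_force: [-0.8, 0.3, 0.4]
opening: 0.006
finger_force: 0.0
t 9.65 pl xy tipz [-0.0371  0.0706  0.0228] toolx ang vs ey 0.012 z [-0.002 -0.001 -1.   ] F [-0.8  0.3  0.4] open 0.006461769172981226
```

```bash
python3 -m inch '-1 .001 0 .004 0 0 0;-1 .001 0 .004 0 0 0;-1 0 0 .003 0 0 0;-1 0 0 .002 0 0 0;-1 0 0 0 0 0 0;-1 0 0 0 0 0 0'
python3 -c "
from h import *
pl()"
```

```text
clock: 10.15
tool_pos: [0.5323, 0.2281, 0.0225]
eef_rot: [0.785, 0.619, 0.0, 0.0]
contact_force: [0.5, -0.1, 2.2]
opening: 0.004
finger_force: 0.8
t 10.15 pl xy tipz [-0.0363  0.0728  0.0115] toolx ang vs ey 0.011 z [ 0.  0. -1.] F [ 0.5 -0.1  2.2] open 0.004155922000245439
```

```bash
python3 -m inch '-1 0 0 .002 0 0 0;-1 0 0 .001 0 0 0;-1 0 0 0 0 0 0;-1 0 0 0 0 0 0;-1 0 0 0 0 0 0'
python3 -c "
from h import *
pl()"
```

```text
clock: 10.57
tool_pos: [0.5324, 0.2281, 0.022]
eef_rot: [0.785, 0.619, 0.001, 0.001]
contact_force: [-5.1, -1.8, 24.3]
opening: 0.003
finger_force: 12.0
t 10.57 pl xy tipz [-0.0362  0.0728  0.011 ] toolx ang vs ey 0.011 z [ 0.002 -0.    -1.   ] F [-5.1 -1.8 24.3] open 0.0033469265850798236
```

The tip stopped at 11 mm with 24 N, so the leaf is at its end stop. I lift away and check.

```bash
python3 -m inch '-1 0 0 -.004 0 0 0;-1 0 0 -.02 0 0 0;-1 0 0 -.035 0 0 0;-1 0 0 -.04 0 0 0;-1 -.01 0 -.04 0 0 0;-1 -.035 0 0 0 0 0;-1 -.035 0 0 0 0 0;-1 -.04 0 0 0 0 0;-1 -.04 0 0 0 0 0;-1 -.04 0 0 0 0 0;-1 -.04 0 0 0 0 0;-1 0 0 0 0 0 0;-1 0 0 0 0 0 0'
python3 - <<'E'
from h import *
np.set_printoptions(precision=4,suppress=True)
pl();O=np.array([.5496,.1487])
for n in("top","side"):
    p,d=snapshot(n);cv2.imwrite(f"pics/{n}5.png",p[:,:,::-1])
    if n=="top":
        K=camera_model(n);V=np.array(K["view"])
        for y in(.03,.05,.07,.09,.105):   # points on the leaf's page
            w=np.r_[O+np.array([.970,-.245])*-.035+np.array([.245,.970])*y,.011]
            uv=cv2.projectPoints(w[None],cv2.Rodrigues(V[:3,:3])[0],V[:3,3],np.array(K["intrinsics"]),np.array(K["dist"]))[0][0,0]
            u,v=np.round(uv).astype(int);print(y,u,v,np.median([dep(n,(a,b),d[b,a])[2] for a in(u-1,u,u+1) for b in(v-1,v,v+1)]))
a=cv2.imread("pics/top5.png")[115:245,140:300];b=cv2.imread("pics/side5.png")[115:245,175:335]
cv2.imwrite("pics/c5.png",np.hstack([cv2.resize(x,None,fx=2.5,fy=2.5,interpolation=2) for x in(a,b)]))
E
```

```text
clock: 11.65
tool_pos: [0.4752, -0.0085, 0.1582]
eef_rot: [0.787, 0.617, -0.001, 0.0]
contact_force: [1.2, 0.5, -0.6]
opening: 0.006
finger_force: 0.0
t 11.65 pl xy tipz [-0.0336 -0.1707  0.1472] toolx ang vs ey 0.005 z [-0.001 -0.002 -1.   ] F [ 1.2  0.5 -0.6] open 0.005718698458753004
0.03 220 197 0.010627914621137657
0.05 213 195 0.010730240621421583
0.07 207 194 0.011038468505970567
0.09 200 192 0.011756687918428321
0.105 195 191 0.013167523519405533
```

View pics/c5.png

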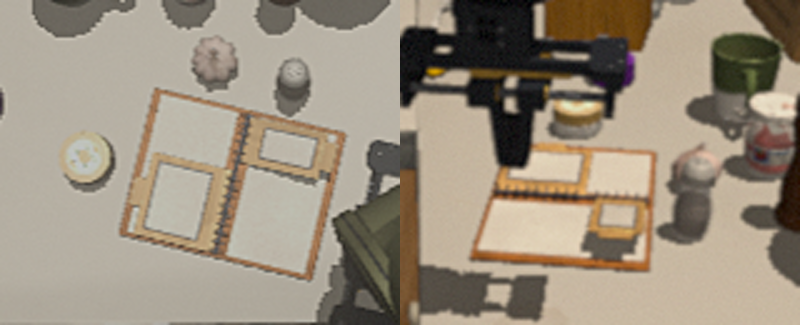

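The wide leaf lies flat on the +y half (top crop (180,200)) at 11 mm height with a slope under 0.04 rad. The tin is upright on the worktop at (87,157), and the narrow leaf and the bystanders have not moved.

```bash
python3 -c "
from plant import r
print(r.finish_job())"
```

```text
the job is handed in; nothing more can be done
None
```

I pushed the tin off the planner onto the bare worktop and turned the wider leaf flat onto the +y side, with the narrower leaf and bystanders undisturbed in the last pictures; the job is handed in (clock about 12 s), but no verdict came back.

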